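# Put the lantern top on the model lighthouse

### The job

Finish the red model lighthouse: pick up the red lantern top and set it down upright on the tower with the red band, centred on it and with the square plate's edges parallel to the tower's square baseboard (any of the four ways round). Set it down, do not let it drop, and leave the tower standing; leave the blue top and the blue-banded tower where they are.

Things in the scene. Friction and masses are not known exactly. Their poses are not given: they have to be found in the camera images.
- red_top: Loose upright red plastic lantern top, about 120 g: square plate 80 x 80 x 6 mm; in its middle a red square block 40 x 40 mm, sides parallel to the plate's, 6 to 56 mm above the underside, yellow windows; round roof and knob up to 67 mm. Origin: centre of the flat underside; z up; x, y parallel to the plate's edges. Grip it across the block (40 mm). It simply rests on the tower.
- red_tower: Loose upright model tower, about 0.5 kg: plywood baseboard 100 x 100 x 12 mm; on it a frosted white round tower, 68 mm diameter (54 mm at the waist), uppermost 18 mm a red band with flat red top face, 130 mm above the underside, bare. Origin: centre of the baseboard's underside; z up; x, y parallel to its edges.
- red_tower_top (a point): Centre of the red flat top face of the red-banded tower (130 mm above its underside), where the red top's underside goes; axes as the tower's.
- blue_top: Loose upright blue plastic lantern top, about 120 g: square plate 80 x 80 x 6 mm; in its middle a blue square block 40 x 40 mm, sides parallel to the plate's, 6 to 56 mm above the underside, yellow windows; round roof and knob up to 67 mm. Origin: centre of the flat underside; z up; x, y parallel to the plate's edges. Not used: stays put.
- blue_tower: Loose upright model tower, about 0.5 kg: plywood baseboard 100 x 100 x 12 mm; on it a frosted white round tower, 68 mm diameter (54 mm at the waist), uppermost 18 mm a blue band with flat blue top face, 130 mm above the underside, bare. Origin: centre of the baseboard's underside; z up; x, y parallel to its edges. Not used: stays put.

How it is judged:
At the end, for the whole second after the job is handed in: The red top rests upright and still on the red-banded tower, height within 4 mm, centre within 12 mm of the tower's, plate within 12 degrees of square to the baseboard; the tower stands upright on the table; the blue top and blue tower are within 20 mm of their start, upright (horizontal distance between red_top and red_tower_top below 0.012 m and z of red_top in the frame of red_tower_top between -0.004 and 0.004 m and (angle between the x axis of red_top and the x axis of red_tower, either way round below 0.21 rad or angle between the x axis of red_top and the y axis of red_tower, either way round below 0.21 rad) and angle between each of red_top, red_tower's own z axis and vertical below 0.09 rad and height (world z) of red_tower below 0.01 m and linear speed of each of red_top, red_tower below 0.02 m/s and distance of each of blue_top, blue_tower from where it was at the start of the episode below 0.02 m and angle between each of blue_top, blue_tower's own z axis and vertical below 0.3 rad); the robot touches nothing.
It fails at once if the red top is dropped (falls free of the fingers from more than about 20 mm) (linear speed of red_top above 0.6 m/s and contact force between the fingers and red_top below 0.05 N).
It fails at once if the red-banded tower is knocked over (angle between red_tower's own z axis and vertical above 0.5 rad).
It fails at once if the blue top or the blue-banded tower is moved more than 20 mm or tipped (distance of any of blue_top, blue_tower from where it was at the start of the episode above 0.02 m or angle between any of blue_top, blue_tower's own z axis and vertical above 0.3 rad).
It also fails if it takes over 35 s, if anything falls off the work surface, if the arm or the gripper's body presses on something with over 40 N, if the wrist force passes 120 N, or if a joint passes its speed limit or range.

### The arm

A 6-joint arm with a two-finger parallel gripper is mounted at the origin on the work surface. World frame = base frame: x ahead of the robot, y to its left, z up, the work surface at z = 0. Lengths are in m, angles in rad, forces in N, time in s.
With the tool pointing down it reaches from about 0.325 to 1 m from the base axis. Payload 5.1 kg.
Tool frame: the origin (TCP) lies midway between the tips of the shut fingers; the grasp point (between the pads) lies 19 mm behind it (r.grip_depth is the distance from the TCP to the grasp point, in m); z points along the fingers, y is the line along which they close (so a half turn about z gives the same grasp; the last joint's range is limited). The gripper opens to 85 mm and grips with 20 to 120 N. Pads are 22 mm wide; open, the fingers measure 114 mm over their backs; the gripper's body (76 mm by 85 mm) begins 54 mm behind the grasp point. The pads swing forward as they close: fully open they stand 13 mm farther back than shut.
Start: joints at [-1.2, 0.124, 1.65, -0, 1.367, -0.083], TCP at [0.285, -0.584, 0.231] pointing down, gripper open.
Joint ranges: [-2.61, 2.61], [-1.02, 2.33], [0.03, 2.71], [-1.35, 4.49], [0.32, 2.68], [-2.91, 2.91]. Speed limits (rad/s): [2.57, 2.57, 3.14, 3.14, 3.14, 3.14].

### API

Orientations are given as a rotation vector (axis times angle).
In Python, from plant import monitor, grab_frame, camera_params, r gives the robot as it stands.
- The arm moves only by the tool play_rows, never from a script. Its argument "commands" is a list of rows, each a list of 3 entries, a list of its own where there are three numbers: the shift along the world's x, y, z in cm, then the turn, a rotation vector about the world's x, y, z in degrees, then the closure, from 0 (fully open) to 1 (shut). In form: [[[x, y, z], [rx, ry, rz], gripper], ...]. A call has exactly 5 rows; each row is the pose to reach, as a shift and turn from the pose commanded when the call began; what a row does not reach only later rows make up. A row lasts 1/8 s, in which the tool goes at most 62.5 mm and 10.7 degrees, less where a joint would pass 70% of its speed; a pose out of reach is approached as far as the arm can. A call with a gripper value outside its range is refused whole. The fingers move at their own pace and stop on an object; "squeeze" is the grip in N (left out, the last holds). Time passes only in rows, so rows that repeat a pose let the fingers close, or fill a call up. It gives the time, the measured TCP pose, the force, the opening and the grip force at its end, in the units of the state.
- monitor.observe(): the state, without advancing time (a new reading comes with each control period).
- grab_frame(name): name is "side" or "top" or "wrist"; returns (picture, depth): 400x640x3 uint8, blue, green, red; 400x640 float32, m along the optical axis (not along the pixel's ray), 0 where there is no reading.
- camera_params(name): a dict with "fovy" (degrees; the focal length in pixels is half the picture's height over the tangent of half this angle, whatever the lens; pixels are square), "cx", "cy" (the principal point, pixels), "pose" (4x4, takes a point from camera to world coordinates); the wrist camera has in their place "T_tool_cam" (4x4, takes a point from camera to tool coordinates, whose origin is the TCP and whose axes are the flange's). Camera axes: x right, y down, z forward; pixel columns grow to the right and rows downward; lengths in m; the calibration is good to about 2 mm. The wrist camera is an equidistant fisheye: a pixel r from the principal point sees the ray r / f radians off the axis. A picture is of the moment at which its call begins: read the wrist's pose just before it. camera_params takes no time and is no camera call.
- r.finish_job(): hands the job in; it is judged then, once.
The state is a dict: "clock": time; "joint_pos": joint angles; "joint_vel": joint speeds; "joint_torque": joint torques, N m; "ee_pos": TCP position; "orientation": TCP orientation; "contact_force": force on the tool from outside, world axes, zero at the start; "wrist_torque": the same for the moment, N m; "width": finger opening in m; "grasp_force": force on a finger pad.
Only numpy, scipy, OpenCV 4.12 (cv2) and the standard library are available. Lean on these libraries where they do the work, as an engineer would, in place of code of your own. Each camera call takes 0.05 s, during which the arm holds its last target. There are 200 camera calls.

## Working session

There is one attempt and no reset: what is moved stays moved. The work goes in short steps, Python scripts to look and compute and a tool call to move; the robot and the scene stay as the last step left them, time stands still between calls to the robot, and variables do not carry over. Pictures are saved under pics/ and viewed, at most 10 in all, crops included, and the job is handed in when it is done.

Besides the shell and the picture viewer there is one more tool, called after "Emit:" as name(argument=value, ...), one argument or row to a line, values as JSON. play_rows: Moves the arm, as the interface text tells. Its arguments: {"type":"object","properties":{"commands":{"type":"array"},"squeeze":{"type":"number"}},"required":["commands"]}

```bash
ls; mkdir -p pics; cat > h.py <<'E'
import numpy as np, cv2
from plant import monitor, grab_frame, camera_params, r
E
python3 - <<'E'
from h import *
ims=[]
for n in("side","top"):
    p,d=grab_frame(n); np.savez(f"{n}0.npz",p=p,d=d); ims.append(p)
    c=camera_params(n); print(n,c["fovy"],c["cx"],c["cy"],np.round(c["pose"],4).tolist(),(d>0).mean())
cv2.imwrite("pics/side0.png",ims[0]);cv2.imwrite("pics/top0.png",ims[1])
s=monitor.observe();print(s["clock"],s["ee_pos"],s["orientation"],s["contact_force"],s["width"])
E
```

```text
pics
side 49.48627012316873 318.12422426409137 201.8143899693251 [[-0.9703, -0.1828, 0.1583, 0.3837], [-0.2411, 0.6803, -0.6921, 0.789], [0.0188, -0.7098, -0.7042, 0.8681], [0.0, 0.0, 0.0, 1.0]] 0.996
top 55.03468323681001 319.90946202176656 201.3567413451263 [[0.0115, -0.9848, 0.1734, 0.3931], [-0.9999, -0.0126, -0.0053, 0.0053], [0.0074, -0.1733, -0.9848, 1.0485], [0.0, 0.0, 0.0, 1.0]] 0.9958984375
0.1 [ 0.28471282 -0.58369242  0.23012454] [-3.05917274e+00 -7.06285110e-01  4.74703492e-04] [-0.95585789 -0.10183531  0.99792   ] 0.08551556181572081
```

View pics/side0.png

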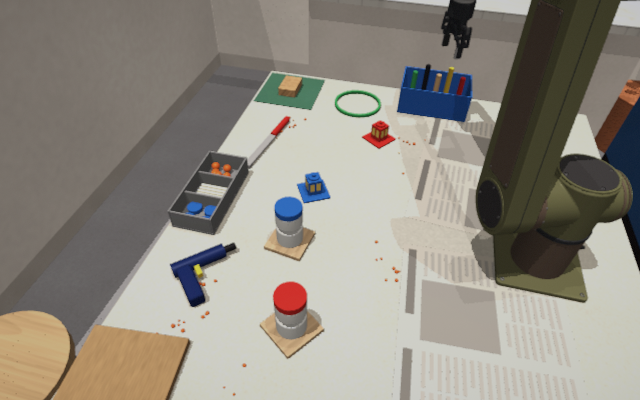

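View pics/top0.png

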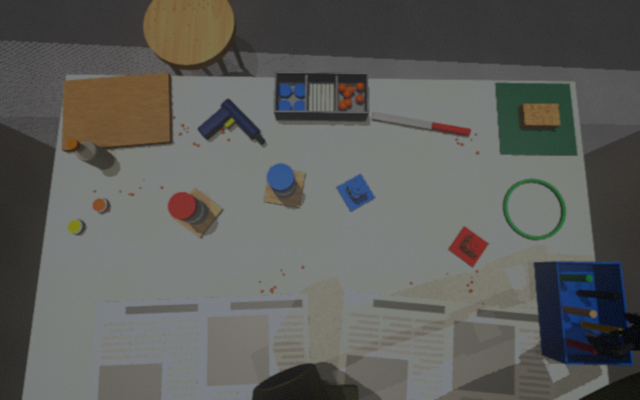

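The side view shows the red top at (379,134), the blue top at (314,187), the blue tower at (289,225) and the red tower at (291,315). In the top view, the red top is at (468,246) and the red tower's face is at (183,207).

```bash
cat >> h.py <<'E'
def world(n,d):
    c=camera_params(n); f=200/np.tan(np.radians(c["fovy"]/2))
    v,u=np.mgrid[:400,:640]; P=np.stack([(u-c["cx"])/f*d,(v-c["cy"])/f*d,d],-1)
    return P@c["pose"][:3,:3].T+c["pose"][:3,3]
def plane(n,uv,z):
    c=camera_params(n); f=200/np.tan(np.radians(c["fovy"]/2)); uv=np.asarray(uv,float)
    R=np.c_[(uv-[c["cx"],c["cy"]])/f,np.ones(len(uv))]@c["pose"][:3,:3].T; o=c["pose"][:3,3]
    return (o+R*((z-o[2])/R[:,2])[:,None])[:,:2]
def mask(p,col):
    h=cv2.cvtColor(p,cv2.COLOR_BGR2HSV).astype(int); H,S,V=h[...,0],h[...,1],h[...,2]
    if col=="red": return ((H<6)|(H>172))&(S>150)&(V>70)
    if col=="blue": return (abs(H-110)<12)&(S>140)&(V>60)
    return (H>8)&(H<24)&(S>60)&(V>70)   # wood
def rect(q):
    (c,s,a)=cv2.minAreaRect((q*1000).astype(np.float32)); return np.round(c,1),np.round(s,1),round(a%90,1)
E
python3 - <<'E'
from h import *
for n in("side","top"):
    z=np.load(n+"0.npz");p,d=z["p"],z["d"];W=world(n,d);X,Y,Z=W[...,0],W[...,1],W[...,2]
    for col in("red","blue"):
        m=mask(p,col)&(X>.2)&(X<.65)
        k,l,st,ce=cv2.connectedComponentsWithStats(m.astype(np.uint8))
        for i in range(1,k):
            if st[i,4]<150: continue
            q=l==i; zz=Z[q]; print(n,col,ce[i].round(),st[i,4],"z",np.percentile(zz,[5,50,95]).round(3))
            t=q&(abs(Z-.13)<.004)
            if t.sum()>100:
                e=cv2.minEnclosingCircle((W[t][:,:2]*1000).astype(np.float32)); print("  topface",t.sum(),Z[t].mean().round(4),rect(W[t][:,:2]),np.round(e[0],1),e[1])
            pl=q&(Z<.014)
            if pl.sum()>80: print("  plate",rect(W[pl][:,:2]), "ray",rect(plane(n,np.argwhere(pl)[:,::-1],.006)))
    for nm,y0,x0 in(("redT",.30,.37),("blueT",.08,.43)):
        m=mask(p,"wood")&(abs(Z-.012)<.008)&(abs(X-x0)<.15)&(abs(Y-y0)<.13)
        k,l,st,ce=cv2.connectedComponentsWithStats(m.astype(np.uint8))
        if k<2: print(n,nm,"none");continue
        i=1+np.argmax(st[1:,4]);q=l==i
        print(n,nm,st[i,4],ce[i].round(),"z",np.median(Z[q]).round(4),rect(plane(n,np.argwhere(q)[:,::-1],.012)))
E
```

```text
side red [379. 136.] 348 z [0.006 0.011 0.064]
  plate (array([ 453.9, -402.9]), array([82.2, 77.7]), 51.5) ray (array([ 456.3, -403.9]), array([78.6, 78.1]), 52.6)
side red [290. 298.] 866 z [0.12  0.131 0.134]
  topface 759 0.1313 (array([541.5, 335. ]), array([63. , 66.1]), 15.2) [540.4 335.3] 33.698394775390625
side blue [430.  96.] 2322 z [0.012 0.059 0.101]
  plate (array([ 308.3, -582.8]), array([ 16.4, 214.2]), 89.6) ray (array([ 308. , -590.4]), array([214.8,  21.2]), 0.7)
side blue [313. 189.] 493 z [0.005 0.01  0.065]
  plate (array([602.3, -98. ]), array([76.7, 79.3]), 30.0) ray (array([602.5, -98.5]), array([76.6, 78.3]), 29.9)
side blue [288. 209.] 530 z [0.12  0.131 0.134]
  topface 423 0.1313 (array([614.4,  99.6]), array([63.6, 63.9]), 32.6) [614.6  99.1] 33.42660140991211
side redT 442 [308. 333.] z 0.0132 (array([495.8, 343.5]), array([100.7,  46.8]), 86.4)
side blueT 199 [306. 242.] z 0.014 (array([571.1, 104.8]), array([102.5,  22.7]), 87.2)
top red [182. 205.] 538 z [0.127 0.13  0.133]
  topface 529 0.1302 (array([540.2, 334.7]), array([62.2, 61.8]), 5.9) [541.3 334.6] 32.63221740722656
top red [468. 246.] 615 z [0.004 0.008 0.063]
  plate (array([ 458.4, -402.9]), array([76. , 75.1]), 53.3) ray (array([ 458.7, -403.1]), array([75.4, 75. ]), 53.6)
top blue [280. 177.] 518 z [0.128 0.131 0.133]
  topface 504 0.1304 (array([615.4,  98.9]), array([63.5, 60.3]), 26.5) [615.4  98.4] 32.21793746948242
top blue [355. 191.] 574 z [0.004 0.008 0.064]
  plate (array([604., -98.]), array([74.9, 74.9]), 30.1) ray (array([603.8, -98. ]), array([74.9, 74.6]), 30.2)
top blue [579. 298.] 2348 z [0.003 0.007 0.102]
  plate (array([ 316.6, -896.8]), array([212.7, 515.3]), 2.1) ray (array([ 310.9, -727.6]), array([218.2, 173. ]), 0.6)
top redT 253 [197. 227.] z 0.0123 (array([498.2, 338.7]), array([43.4, 94.8]), 0.7)
top blueT 166 [285. 202.] z 0.0127 (array([571., 105.]), array([96.3, 17.2]), 88.8)
```

```bash
python3 - <<'E'
from h import *
for nm,x0,y0 in(("redT",.541,.335),("blueT",.615,.099)):
  allq=[]
  for n in("side","top"):
    z=np.load(n+"0.npz");p,d=z["p"],z["d"];W=world(n,d);X,Y,Z=W[...,0],W[...,1],W[...,2]
    m=mask(p,"wood")&(abs(Z-.012)<.008)&(np.hypot(X-x0,Y-y0)<.085)
    k,l,st,ce=cv2.connectedComponentsWithStats(m.astype(np.uint8))
    i=1+np.argmax(st[1:,4]);q=plane(n,np.argwhere(l==i)[:,::-1],.012); allq.append(q)
    print(n,nm,st[i,4],ce[i].round(),rect(q))
  print("both",rect(np.vstack(allq)))
from scipy.spatial.transform import Rotation as R
s=monitor.observe();M=R.from_rotvec(s["orientation"]).as_matrix();print(M.round(3))
c=camera_params("wrist");print(c["T_tool_cam"].round(3),c["fovy"],r.grip_depth)
E
```

```text
side redT 1012 [291. 335.] (array([539.4, 335.1]), array([101.8, 102.5]), 54.5)
top redT 577 [202. 214.] (array([541.4, 334.9]), array([100.6,  97.5]), 55.0)
both (array([539.7, 335.3]), array([101.9, 102.8]), 55.0)
side blueT 640 [290. 245.] (array([614.4,  99.8]), array([103.8, 101.8]), 80.9)
top blueT 522 [287. 193.] (array([615.5,  98.7]), array([98.2, 98.6]), 80.9)
both (array([614.4,  99.8]), array([103.8, 101.8]), 80.9)
[[ 0.899  0.438 -0.001]
 [ 0.438 -0.899  0.002]
 [ 0.    -0.002 -1.   ]]
[[ 0.001 -0.954 -0.3    0.077]
 [ 1.     0.001  0.001 -0.   ]
 [-0.001 -0.3    0.954 -0.142]
 [ 0.     0.     0.     1.   ]] 65.70646984690485 0.0187
```

Emit:
play_rows(
  commands=[
    [[4.3,4.5,-1],[0,0,7],0],
    [[8.6,9,-2],[0,0,14],0],
    [[12.9,13.5,-3],[0,0,21],0],
    [[17.2,18,-4],[0,0,27],0],
    [[17.2,18,-5],[0,0,27],0],
  ],
)

```text
clock: 0.72
ee_pos: [0.4591, -0.4011, 0.1805]
orientation: [-2.807, -1.409, -0.0]
contact_force: [-0.7, -0.1, -0.2]
width: 0.0855
grasp_force: 0.0
```

Emit:
play_rows(
  commands=[
    [[0,0,0],[0,0,0],0],
    [[0,0,0],[0,0,0],0],
    [[0,0,0],[0,0,0],0],
    [[0,0,0],[0,0,0],0],
    [[0,0,0],[0,0,0],0],
  ],
)

```text
clock: 1.35
ee_pos: [0.4567, -0.4047, 0.1816]
orientation: [2.812, 1.4, 0.0]
contact_force: [-0.6, 0.3, 1.0]
width: 0.0854
grasp_force: 0.0
```

```bash
cat >> h.py <<'E'
from scipy.spatial.transform import Rotation as Rot
def wristpts(d,s):
    c=camera_params("wrist"); f=200/np.tan(np.radians(c["fovy"]/2))
    v,u=np.mgrid[:400,:640]; x,y=u-c["cx"],v-c["cy"]; rr=np.hypot(x,y)+1e-9; th=rr/f
    P=np.stack([x/rr*np.tan(th)*d,y/rr*np.tan(th)*d,d],-1)
    T=c["T_tool_cam"]; P=P@T[:3,:3].T+T[:3,3]
    return P@Rot.from_rotvec(s["orientation"]).as_matrix().T+s["ee_pos"]
E
python3 - <<'E'
from h import *
s=monitor.observe();p,d=grab_frame("wrist");cv2.imwrite("pics/w1.png",p)
M=Rot.from_rotvec(s["orientation"]).as_matrix()
print(s["clock"],s["ee_pos"].round(4),np.degrees(np.arctan2(M[1,1],M[0,1])),s["joint_pos"].round(2))
W=wristpts(d,s);m=mask(p,"red")&(np.hypot(W[...,0]-.457,W[...,1]+.4035)<.09);Z=W[...,2]
for a,b in((-.002,.014),(.045,.075)):
    q=m&(Z>a)&(Z<b);print(q.sum(),Z[q].mean(),rect(W[q][:,:2]))
E
```

```text
1.35 [ 0.4567 -0.4047  0.1816] -37.04700775277565 [-0.81  0.07  1.79 -0.    1.28 -0.17]
3161 0.0057082356642018306 (array([ 459.2, -404.3]), array([79.6, 80.4]), 53.4)
1955 0.058474775901443246 (array([ 459.1, -404. ]), array([40.8, 39.9]), 54.3)
```

View pics/w1.png

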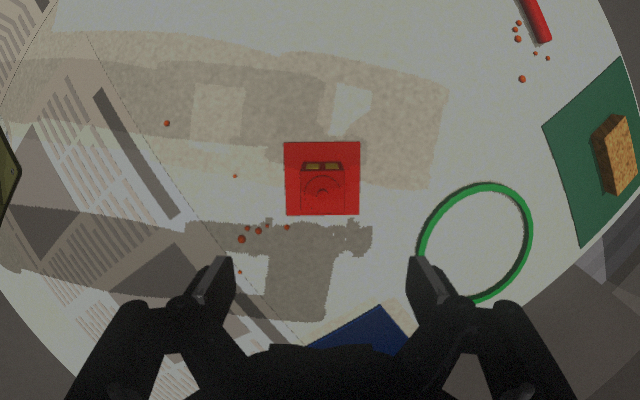

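The wrist view shows the red top at about (322,178), square between the open fingers. I'll shift x by +2 mm and descend.

Emit:
play_rows(
  commands=[
    [[0.2,0,-4],[0,0,0.5],0],
    [[0.2,0,-8],[0,0,0.5],0],
    [[0.2,0,-12],[0,0,0.5],0],
    [[0.2,0,-14.5],[0,0,0.5],0],
    [[0.2,0,-16.2],[0,0,0.5],0],
  ],
)

```text
clock: 2.02
ee_pos: [0.4584, -0.4037, 0.0178]
orientation: [-2.804, -1.413, 0.001]
contact_force: [1.3, -0.5, 0.3]
width: 0.0856
grasp_force: 0.0
```

Emit:
play_rows(
  commands=[
    [[0,0,0],[0,0,0],0],
    [[0,0,0],[0,0,0],0.5],
    [[0,0,0],[0,0,0],1],
    [[0,0,0],[0,0,0],1],
    [[0,0,0],[0,0,0],1],
  ],
  squeeze=40,
)

```text
clock: 2.65
ee_pos: [0.4597, -0.405, 0.0208]
orientation: [2.803, 1.413, 0.001]
contact_force: [0.0, -0.2, 5.1]
width: 0.0397
grasp_force: 42.8
```

Emit:
play_rows(
  commands=[
    [[0,0,0],[0,0,0],1],
    [[0,0,0],[0,0,0],1],
    [[0,0,0],[0,0,0],1],
    [[0,0,0],[0,0,0],1],
    [[0,0,0],[0,0,0],1],
  ],
)

```text
clock: 3.28
ee_pos: [0.4597, -0.405, 0.0208]
orientation: [2.803, 1.413, 0.001]
contact_force: [0.5, 1.5, 7.4]
width: 0.0394
grasp_force: 43.1
```

Emit:
play_rows(
  commands=[
    [[0,0,1],[0,0,0],1],
    [[0,0,3],[0,0,0],1],
    [[0,0,6],[0,0,0],1],
    [[0,0,10],[0,0,0],1],
    [[0,0,14],[0,0,0],1],
  ],
)

```text
clock: 3.9
ee_pos: [0.4587, -0.404, 0.1613]
orientation: [2.805, 1.414, 0.0]
contact_force: [0.6, -1.5, -1.9]
width: 0.0399
grasp_force: 42.1
```

Emit:
play_rows(
  commands=[
    [[0,0,4],[0,0,0],1],
    [[0,0,7],[0,0,0],1],
    [[0,0,9],[0,0,0],1],
    [[0,0,10],[0,0,0],1],
    [[0,0,10],[0,0,0],1],
  ],
)

```text
clock: 4.53
ee_pos: [0.4589, -0.4042, 0.2594]
orientation: [2.805, 1.414, -0.0]
contact_force: [0.0, 0.6, -2.3]
width: 0.0395
grasp_force: 42.2
```

```bash
python3 - <<'E'
from h import *
s=monitor.observe();p,d=grab_frame("wrist");cv2.imwrite("pics/w2.png",p)
M=Rot.from_rotvec(s["orientation"]).as_matrix()
print(s["clock"],s["ee_pos"].round(4),np.degrees(np.arctan2(M[1,1],M[0,1])),s["contact_force"],s["width"])
W=wristpts(d,s);e=s["ee_pos"];m=mask(p,"red")&(np.hypot(W[...,0]-e[0],W[...,1]-e[1])<.09);Z=W[...,2]-e[2]
print(np.histogram(Z[m],bins=np.arange(-.04,.06,.005)))
q=m&(Z<.0)&(Z>-.035);print(q.sum(),np.median(Z[q]),rect(W[q][:,:2]))
E
```

```text
4.525 [ 0.4589 -0.4042  0.2594] -36.50025440029191 [ 0.0435466   0.64604264 -2.2502504 ] 0.03945435122183142
(array([   0,    0,    0,    0, 4566, 3126,  204,  203,   98,  138,  135,
        141,  144,  357, 2148, 3229, 1241,  365,    0]), array([-4.00000000e-02, -3.50000000e-02, -3.00000000e-02, -2.50000000e-02,
       -2.00000000e-02, -1.50000000e-02, -1.00000000e-02, -5.00000000e-03,
       -2.08166817e-17,  5.00000000e-03,  1.00000000e-02,  1.50000000e-02,
        2.00000000e-02,  2.50000000e-02,  3.00000000e-02,  3.50000000e-02,
        4.00000000e-02,  4.50000000e-02,  5.00000000e-02,  5.50000000e-02]))
8099 -0.015108901868292696 (array([ 468.7, -390. ]), array([47.2, 79.6]), 54.0)
```

View pics/w2.png

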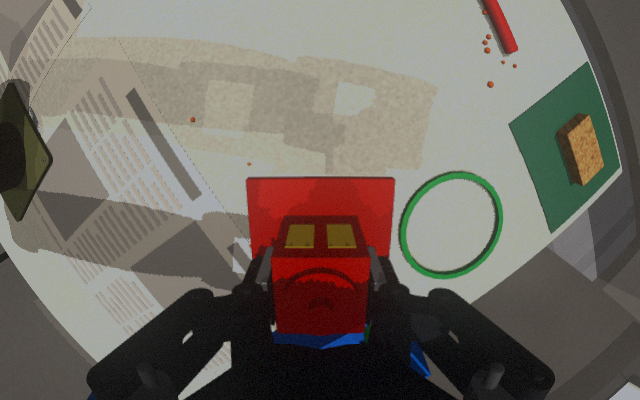

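Wrist view: the top is held square (plate's far edge at row 178, block at (320,270)). The underside is about 21 mm below the TCP, so I'll carry it over.

Emit:
play_rows(
  commands=[
    [[0.1,1,0],[0,0,0],1],
    [[0.4,4,0],[0,0,0],1],
    [[0.9,8,0],[0,0,0.5],1],
    [[1.4,13,0],[0,0,1],1],
    [[2,18,0],[0,0,1],1],
  ],
)

```text
clock: 5.2
ee_pos: [0.4784, -0.222, 0.258]
orientation: [-2.791, -1.437, 0.001]
contact_force: [0.2, 0.4, -1.9]
width: 0.0388
grasp_force: 42.2
```

Emit:
play_rows(
  commands=[
    [[0.5,5,0],[0,0,0],1],
    [[1,10,0],[0,0,0],1],
    [[1.5,15,0],[0,0,0],1],
    [[2,20,0],[0,0,0],1],
    [[2.5,25,0],[0,0,0],1],
  ],
)

```text
clock: 5.82
ee_pos: [0.503, 0.0279, 0.2582]
orientation: [-2.792, -1.438, 0.002]
contact_force: [0.5, 0.0, -1.2]
width: 0.04
grasp_force: 42.2
```

Emit:
play_rows(
  commands=[
    [[0.5,5,0],[0,0,0],1],
    [[1,10,0],[0,0,0],1],
    [[1.5,15,0],[0,0,0],1],
    [[2,20,0],[0,0,0],1],
    [[2.5,24,0],[0,0,0],1],
  ],
)

```text
clock: 6.45
ee_pos: [0.5278, 0.268, 0.2579]
orientation: [-2.792, -1.44, 0.003]
contact_force: [0.4, -0.1, -1.7]
width: 0.0393
grasp_force: 42.2
```

Emit:
play_rows(
  commands=[
    [[0.4,3,0],[0,0,0],1],
    [[0.8,5,0],[0,0,0],1],
    [[1.0,6.4,0],[0,0,0],1],
    [[1.1,6.9,0],[0,0,0],1],
    [[1.1,6.9,0],[0,0,0],1],
  ],
)

```text
clock: 7.08
ee_pos: [0.54, 0.3344, 0.2593]
orientation: [2.793, 1.438, -0.001]
contact_force: [-0.0, 0.3, -1.4]
width: 0.04
grasp_force: 42.2
```

```bash
cat > chk.py <<'E'
from h import *
import sys
s=monitor.observe();M=Rot.from_rotvec(s["orientation"]).as_matrix()
print(s["clock"],s["ee_pos"].round(4),np.degrees(np.arctan2(M[1,1],M[0,1])),s["contact_force"].round(1),s["width"])
ims=[]
for n in("side","top"):
    p,d=grab_frame(n);W=world(n,d);X,Y,Z=W[...,0],W[...,1],W[...,2]
    near=np.hypot(X-.5405,Y-.335)
    m=mask(p,"wood")&(abs(Z-.012)<.008)&(near<.085)
    print(n,"board",m.sum(),rect(plane(n,np.argwhere(m)[:,::-1],.012)) if m.sum()>50 else "")
    h=float(sys.argv[1]); m=mask(p,"red")&(abs(Z-h-.006)<.006)&(near<.1)
    print(n,"plate",m.sum(),rect(plane(n,np.argwhere(m)[:,::-1],h+.006)) if m.sum()>50 else "")
    ims.append(p)
c=camera_params("side");q=np.linalg.inv(c["pose"])@[.5405,.335,.15,1];f=200/np.tan(np.radians(c["fovy"]/2))
u,v=int(q[0]/q[2]*f+c["cx"]),int(q[1]/q[2]*f+c["cy"])
a=cv2.resize(ims[0][max(0,v-100):v+100,max(0,u-100):u+100],(400,400));b=cv2.resize(ims[1][110:310,90:290],(400,400))
cv2.imwrite(sys.argv[2],np.hstack([a,b]))
E
python3 chk.py .238 pics/c1.png
```

```text
7.075 [0.54   0.3344 0.2593] -35.52345522064138 [-0.   0.3 -1.4] 0.03997335246501476
side board 1013 (array([539.4, 335. ]), array([101.3, 102.8]), 54.8)
side plate 875 (array([539.3, 334.4]), array([78.3, 81.7]), 56.2)
top board 614 (array([540.5, 335.1]), array([101.1,  99.4]), 55.2)
top plate 459 (array([533. , 325.6]), array([60.2, 78.1]), 56.7)
```

View pics/c1.png

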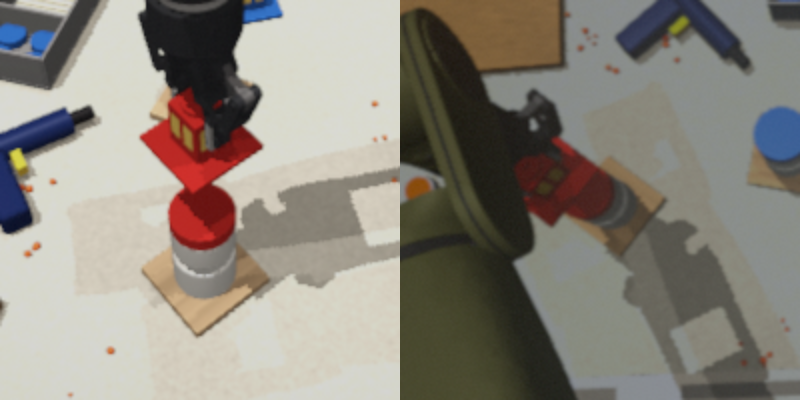

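The side crop shows the plate (200,150) directly over the tower (203,215), with edges parallel; measured error is about 1 mm and 1°. I'll lower it in two stages.

Emit:
play_rows(
  commands=[
    [[0,0,-2],[0,0,0],1],
    [[0,0,-5],[0,0,0],1],
    [[0,0,-8],[0,0,0],1],
    [[0,0,-9.5],[0,0,0],1],
    [[0,0,-10],[0,0,0],1],
  ],
)

```text
clock: 7.8
ee_pos: [0.5393, 0.3342, 0.1576]
orientation: [-2.793, -1.438, 0.004]
contact_force: [-0.8, 0.3, -1.8]
width: 0.0395
grasp_force: 42.1
```

Emit:
play_rows(
  commands=[
    [[0,0,-0.2],[0,0,0],1],
    [[0,0,-0.4],[0,0,0],1],
    [[0,0,-0.5],[0,0,0],1],
    [[0,0,-0.6],[0,0,0],1],
    [[0,0,-0.6],[0,0,0],1],
  ],
)

```text
clock: 8.43
ee_pos: [0.5399, 0.3348, 0.1534]
orientation: [2.793, 1.438, 0.0]
contact_force: [-0.1, 0.1, -2.5]
width: 0.0392
grasp_force: 42.1
```

Emit:
play_rows(
  commands=[
    [[0,0,-0.1],[0,0,0],1],
    [[0,0,-0.2],[0,0,0],1],
    [[0,0,-0.2],[0,0,0],1],
    [[0,0,-0.2],[0,0,0],1],
    [[0,0,-0.2],[0,0,0],1],
  ],
)

```text
clock: 9.05
ee_pos: [0.54, 0.3348, 0.1514]
orientation: [2.793, 1.438, 0.0]
contact_force: [-0.4, 0.2, -2.2]
width: 0.0394
grasp_force: 42.1
```

Emit:
play_rows(
  commands=[
    [[0,0,-0.1],[0,0,0],1],
    [[0,0,-0.1],[0,0,0],1],
    [[0,0,-0.1],[0,0,0],1],
    [[0,0,-0.1],[0,0,0],1],
    [[0,0,-0.1],[0,0,0],1],
  ],
)

```text
clock: 9.68
ee_pos: [0.5401, 0.3349, 0.1508]
orientation: [-2.793, -1.438, -0.001]
contact_force: [-1.7, -1.9, 3.7]
width: 0.0393
grasp_force: 42.7
```

The force rose from -2 to +4 N, so the top is resting on the tower. Next I open the fingers and retreat straight up.

Emit:
play_rows(
  commands=[
    [[0,0,0],[0,0,0],0.45],
    [[0,0,0],[0,0,0],0.3],
    [[0,0,0],[0,0,0],0],
    [[0,0,0],[0,0,0],0],
    [[0,0,0],[0,0,0],0],
  ],
)

```text
clock: 10.3
ee_pos: [0.5399, 0.3348, 0.1502]
orientation: [-2.793, -1.438, 0.0]
contact_force: [-0.3, 0.3, -0.5]
width: 0.0854
grasp_force: 0.0
```

Emit:
play_rows(
  commands=[
    [[0,0,0],[0,0,0],0],
    [[0,0,0],[0,0,0],0],
    [[0,0,2],[0,0,0],0],
    [[0,0,5],[0,0,0],0],
    [[0,0,9],[0,0,0],0],
  ],
)

```text
clock: 10.92
ee_pos: [0.5396, 0.3346, 0.2418]
orientation: [-2.793, -1.438, 0.001]
contact_force: [0.4, 0.2, 1.0]
width: 0.0852
grasp_force: 0.0
```

Emit:
play_rows(
  commands=[
    [[0,0,4],[0,0,0],0],
    [[0,0,7],[0,0,0],0],
    [[-2,-3,8],[0,0,0],0],
    [[-5,-7,8],[0,0,0],0],
    [[-7,-10,8],[0,0,0],0],
  ],
)

```text
clock: 11.55
ee_pos: [0.4691, 0.2338, 0.3226]
orientation: [2.792, 1.438, 0.004]
contact_force: [-0.1, 0.1, 0.0]
width: 0.0855
grasp_force: 0.0
```

```bash
python3 chk.py .130 pics/c2.png
```

```text
11.55 [0.4691 0.2338 0.3226] -35.49472643536467 [-0.1  0.1  0. ] 0.08545398047838508
side board 1015 (array([539.5, 335.2]), array([101.7, 102.8]), 54.9)
side plate 784 (array([538.3, 335. ]), array([78.4, 80.2]), 54.6)
top board 305 (array([537.8, 334.7]), array([99.7, 98.9]), 57.4)
top plate 64 (array([573.4, 323.2]), array([31. , 18.6]), 20.2)
```

View pics/c2.png

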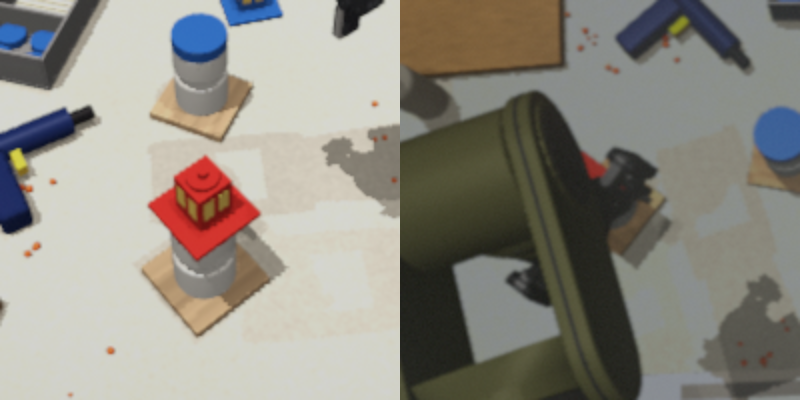

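The side crop shows the red top upright on the tower at (204,205). It is within about 2 mm of centre and 1° of square, and the gripper is clear.

```bash
python3 -c "
from plant import r
print(r.finish_job())"
```

```text
the job is handed in; nothing more can be done
None
```

The red top is set down upright on the red-banded tower, within about 2 mm of centre and 1° of square by the side camera; the job was handed in at about 12 s, and no verdict came back.

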